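Stamp the vaccination card at the vet's desk

TASK

Lower the raised page frame of the stamping stand gently until it lies fully down. Then set the blue-headed stamp upright and square on the card through the frame's window, press its head down to the stop without ramming it (never more than 30 N) and hold it there for a moment, lift it out again and stand it gently back in the middle of its black rubber mat. Leave the frame down and do not disturb the other things on the desk.

Things in the scene. Friction and masses are not known exactly. Their poses are not given: they have to be found in the camera images.
- stand: Stamping stand, fixed: grey base 180 (x) x 156 (y) x 22 mm high; origin at the centre of its underside, z up. Two rails along x (y = -67, +67 mm, tops 50 mm above the desk) stop the page frame. Between them a fixed pad of white cards, 128 x 100 mm. The top card is 26 to 48 mm above the desk: it differs each time and no reading gives it; find it by touch (or by camera).
- window (a point): Centre of the frame's window when the frame is down, at the level of the frame's upper face: x = +3 mm, y = 0, z = 56 mm in the stand's frame. Does not move with the frame. The window is 58 mm (stand's x) by 74 mm (stand's y): 9 mm free on each side of the stamp. A blue 50 x 66 mm outline on the top card lies under it.
- hinge (a point): Middle of the page frame's hinge, at x = +80 mm, z = 52 mm in the stand's frame. The hinge axis is the stand's y.
- frame (a joint): Angle of the page frame, rad: 0 = fully down, level, on its stop; grows as the -x end rises (to 1.6); starts at 0.65 to 1.1. Aluminium plate 146 mm wide, 6 mm thick, reaching 149 mm from the hinge towards the stand's -x, then a tab. Down, its upper face is 4 mm above the hinge axis. The hinge is stiff: it stays where left and moves with 1 to 3 N at the tab.
- tab (a point): Centre of the upper face of the orange tab at the frame's free end, 163 mm from the hinge axis; moves with the frame. The tab is 30 mm (along the frame) x 50 mm (y) x 6 mm thick.
- mat: Black rubber mat for the stamp, 110 x 110 x 6 mm, fixed; origin at the centre of its underside.
- stamp: Loose self-inking stamp, about 0.2 kg, standing on the mat: black body 40 (x) x 56 (y) x 56 mm high with the blue spring head above it, 108 mm high in all. Origin at the centre of its underside, z up. It may be carried by the head (it hangs from it). Turned by a half turn it stamps the same.
- head (a joint): How far the stamp's head is pressed in, m: 0 = up, 0.012 = at its stop. The head is a blue block 34 (x) x 50 (y) x 36 mm high, 72 to 108 mm above the stamp's underside when up. Its spring takes 4 N to start moving and 10 N at the stop; it comes up again when let go.
- head_top (a point): Centre of the top of the stamp's blue head, 108 mm above its underside when up; moves with the head.
- knobstamp: Small wooden knob stamp, 34 mm wide, 67 mm high, loose; leave it alone. Origin at the centre of its underside.
- notes: Pink block of sticky notes 50 x 40 x 14 mm, loose; leave it alone. Origin at the centre of its underside.
- drops: White dropper bottle 40 mm wide, 115 mm high, loose; leave it alone. Origin at the centre of its underside.
- carton2: Topmost of a stack of three white medicine cartons, each 75 x 115 x 32 mm, loose; leave them alone. Origin at the centre of its underside.
There are look-alikes about, which are no part of the job. What is shaped like the stamp but orange is not meant.

How it is judged:
By the outcome, as a careful person would: the job done as asked, in the order asked, and still so for the second after the job is handed in, with the robot touching nothing.
It also fails if it takes over 61 s, if anything falls off the work surface, if the arm or the gripper's body presses on something with over 40 N, if the wrist force passes 120 N, or if a joint passes its speed limit or range.

ROBOT

A 6-joint arm with a two-finger parallel gripper is mounted at the origin on the work surface. World frame = base frame: x ahead of the robot, y to its left, z up, the work surface at z = 0. Lengths are in m, angles in rad, forces in N, time in s.
With the tool pointing down it reaches from about 0.35 to 0.775 m from the base axis. Payload 7.3 kg.
Tool frame: the origin (TCP) lies on the front face of the gripper's body, between the roots of the fingers; the fingertips stand ahead of it and the grasp point (between the pads) lies 47 mm ahead of it (finger_overhang is the z of the fingertips in the tool frame, in m); z points along the fingers, y is the line along which they close (so a half turn about z gives the same grasp; the last joint's range is limited). The gripper opens to 92 mm and grips with 3 to 60 N. Pads are 19 mm wide; open, the fingers measure 130 mm over their backs; the gripper's body (75 mm by 190 mm) begins 47 mm behind the grasp point.
Start: joints at [-1.441, 0.342, 1.524, -0, 1.275, -0.146], TCP at [0.143, -0.505, 0.292] pointing down, gripper open.
Joint ranges: [-2.53, 2.53], [-0.77, 2.02], [0.04, 2.7], [-1, 4.14], [0.28, 2.66], [-3.11, 3.11]. Speed limits (rad/s): [2.57, 2.57, 3.14, 3.14, 3.14, 3.14].

INTERFACE

Orientations are given as [roll, pitch, yaw] about the fixed x, y, z axes, in that order (R = Rz(yaw) Ry(pitch) Rx(roll)).
In Python, from cell import * gives the robot as it stands. The module is installed in compiled form; this text tells all that it offers.
- The arm moves only by the tool arm_command, never from a script. Its argument "series" is a list of rows, each an object of numbers: "x", "y", "z": the shift along the tool's x, y, z in mm; "rx", "ry", "rz": the turn, a rotation vector about the tool's x, y, z in degrees. A call has 1 to 20 rows; each row is the pose to reach, as a shift and turn from the pose commanded when the call began, along the tool's axes at that moment; what a row does not reach only later rows make up. A row lasts 1/10 s, in which the tool goes at most 50 mm and 8.59 degrees, less where a joint would pass 70% of its speed; a pose out of reach is approached as far as the arm can. A call with a gripper value outside its range is refused whole. "hand" is the finger opening in mm, from 0 to 91.8, set as the call begins (left out, the last holds). The fingers move at their own pace and stop on an object; "squeeze" is the grip in N (left out, the last holds). Time passes only in rows, so rows that repeat a pose let the fingers close. It gives the time, the measured TCP pose, the force, the opening and the grip force at its end, in the units of the state.
- observe(): the state, without advancing time (a new reading comes with each control period).
- read_camera(name): name is "side" or "top" or "wrist"; returns a dict with "pixels" (384x512x3 uint8, blue, green, red), "K" (3x3 intrinsics, pixels), "k1" (the pictures are not rectified: a ray, as slopes to the right and down, at radius r is drawn at 1 + k1 r^2 times it, then the intrinsics apply), "rvec" (rotation vector, rad) and "tvec" (3), from world to camera coordinates, as OpenCV has them. Camera axes: x right, y down, z forward; pixel columns grow to the right and rows downward; lengths in m; the calibration is good to about 2 mm. A picture is of the moment at which its call begins. There is no depth.
- hand_in(): hands the job in; it is judged then, once.
Trained networks look in a picture, given as the dict that the camera call returned (one of the last four; its "shot" number tells which), for a name from the list of things; names that differ only in an ending like _2 or _b are one class to them, and where a whole thing is asked for, a point or a joint stands for the part that bears it (a point fixed in the world has none). Each returns a list of dicts, best first, with "confidence" (0 to 1); they miss things now and then, are a little off and sometimes report something else, mostly with a low value. They report only what shows in the picture. A call takes as long as a camera call. They do not tell look-alikes from the thing itself.
- boxes_of(picture, query): "point" ([x, y, z] in m, in world coordinates, good to about 4 mm: the middle of the surface that is visible of it).
- trace(picture, query): "pixels" (384x512 bool, what is visible of it).
- mark_of(picture, query): "point" ([x, y, z] in m, in world coordinates, good to about 4 mm: a listed point, or the origin of a listed thing).
The state is a dict: "time": time; "qpos": joint angles; "qvel": joint speeds; "joint_efforts": joint torques, N m; "tool_pos": TCP position; "tool_rot": TCP orientation; "contact_force": force on the tool from outside, world axes, zero at the start; "torque": the same for the moment, N m; "opening": finger opening in m; "grip_force": force on a finger pad.
Only numpy, scipy, OpenCV 4.12 (cv2) and the standard library are available. Lean on these libraries where they do the work, as an engineer would, in place of code of your own. Each camera call takes 0.05 s, during which the arm holds its last target. There are 200 camera calls.

## Working session

There is one attempt and no reset: what is moved stays moved. The work goes in short steps, Python scripts to look and compute and a tool call to move; the robot and the scene stay as the last step left them, time stands still between calls to the robot, and variables do not carry over. Pictures are saved under pics/ and viewed, at most 14 in all, crops included, and the job is handed in when it is done.

Besides the shell and the picture viewer there is one more tool, called after "Call:" as name([rows], argument=value, ...), one row to a line, values as JSON. arm_command: Moves the arm, as the interface text tells. Its arguments: {"type":"object","properties":{"series":{"type":"array"},"hand":{"type":"number"},"squeeze":{"type":"number"}},"required":["series"]}

```bash
mkdir -p pics
python3 - <<'E'
from cell import *
import cv2,numpy as np
o=observe(); print({k:np.round(v,3) for k,v in o.items()})
for n in ["top","side"]:
    p=read_camera(n); cv2.imwrite(f"pics/{n}0.png",p["pixels"])
    print(n,np.round(p["K"],1).tolist(),p["k1"],np.round(p["rvec"],3),np.round(p["tvec"],3))
    for q in ["stand","window","hinge","tab","mat","stamp","head_top","knobstamp","notes","drops","carton2"]:
        print(q,[(np.round(d["point"],3).tolist(),round(d["confidence"],2)) for d in mark_of(p,q)])
E
```

```text
{'time': np.float64(0.0), 'qpos': array([-1.441,  0.343,  1.525,  0.   ,  1.275, -0.146]), 'qvel': array([ 0.002,  0.001, -0.   , -0.001, -0.001, -0.003]), 'joint_efforts': array([ -0.   , -43.124, -24.422,   0.072,   0.056,  -0.   ]), 'tool_pos': array([ 0.143, -0.505,  0.292]), 'tool_rot': array([-3.14 , -0.   ,  0.276]), 'contact_force': array([ 0.48 ,  0.467, -0.578]), 'torque': array([-0.051, -0.039,  0.024]), 'grip_force': np.float64(0.0), 'opening': np.float64(0.092)}
top [[350.5, 0.0, 254.3], [0.0, 350.5, 191.6], [0.0, 0.0, 1.0]] 0.029307252860219766 [ 2.137 -2.149  0.123] [0.016 0.608 0.707]
stand [([0.56, -0.174, 0.0], 0.79), ([0.556, -0.179, 0.053], 0.52)]
window [([0.56, -0.176, 0.057], 0.92)]
hinge [([0.55, -0.176, 0.191], 0.57)]
tab [([0.551, -0.175, 0.19], 0.74)]
mat [([0.559, 0.206, -0.003], 0.89)]
stamp [([0.413, 0.174, -0.002], 0.88), ([0.552, 0.214, 0.009], 0.71), ([0.413, 0.282, -0.003], 0.63)]
head_top [([0.417, 0.183, 0.106], 0.98), ([0.411, 0.281, 0.107], 0.72), ([0.702, 0.017, 0.0], 0.67), ([0.554, 0.21, 0.118], 0.65)]
knobstamp [([0.702, 0.017, 0.0], 0.71), (
[... 280 characters left out ...]
8] [-0.608  0.155  0.988]
stand [([0.557, -0.173, 0.001], 0.66)]
window [([0.561, -0.177, 0.056], 0.88)]
hinge [([0.632, -0.181, 0.054], 0.72)]
tab [([0.551, -0.171, 0.197], 0.88)]
mat [([0.557, 0.205, 0.0], 0.6), ([0.448, -0.018, -0.001], 0.19)]
stamp [([0.415, 0.177, 0.003], 0.94), ([0.409, 0.281, -0.001], 0.79), ([0.553, 0.21, 0.008], 0.77)]
head_top [([0.411, 0.277, 0.102], 0.79), ([0.556, 0.209, 0.113], 0.7), ([0.415, 0.174, 0.104], 0.63), ([0.56, 0.207, -0.001], 0.6)]
knobstamp [([0.705, 0.021, -0.001], 0.7)]
notes [([0.705, 0.019, 0.003], 0.72), ([0.451, -0.018, -0.0], 0.59)]
drops [([0.769, 0.093, -0.001], 0.8)]
carton2 [([0.791, -0.097, 0.061], 0.88), ([0.769, 0.097, -0.003], 0.16)]
```

View pics/top0.png

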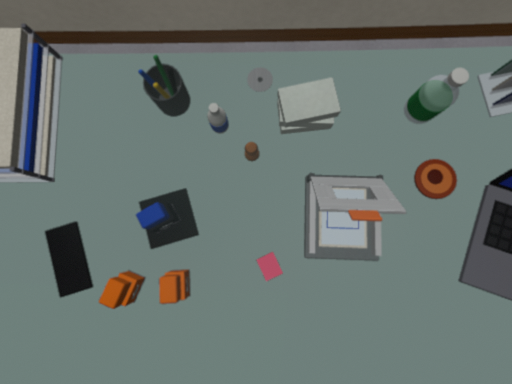

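View pics/side0.png

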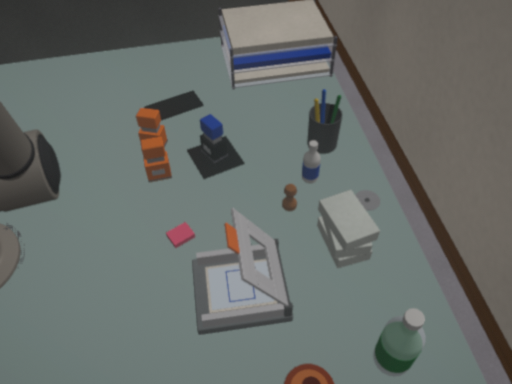

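The top picture shows the raised frame over the stand (345,217) with its orange tab at (365,215). Three candidates are stamp-shaped: blue head (152,216) on the black mat, orange (170,288) and orange (118,290). The blue-headed one on the mat fits the description. Next I'll fit the poses by silhouette and confirm in a crop.

```bash
cat > h.py <<'E'
from cell import *
import cv2,numpy as np
from scipy.optimize import minimize
np.set_printoptions(precision=4,suppress=True)
def proj(p,P):
    R=cv2.Rodrigues(np.array(p["rvec"],float))[0]; c=np.atleast_2d(P)@R.T+np.array(p["tvec"]).ravel()
    s=c[:,:2]/c[:,2:]; s=s*(1+p["k1"]*(s**2).sum(1,keepdims=True)); K=np.array(p["K"])
    return s*[K[0,0],K[1,1]]+K[:2,2]
def box(x0,x1,y0,y1,z0,z1): return np.array([[x,y,z] for x in(x0,x1) for y in(y0,y1) for z in(z0,z1)],float)
def place(B,x,y,yaw,z=0):
    c,s=np.cos(yaw),np.sin(yaw); return B@np.array([[c,s,0],[-s,c,0],[0,0,1]])+[x,y,z]
S=4
def hull(p,boxes):
    m=np.zeros((384*S,512*S),np.uint8)
    for B in boxes: cv2.fillConvexPoly(m,cv2.convexHull(np.round((proj(p,B)+.5)*S).astype(np.int32)),1)
    return m
def big(m): return cv2.resize(m.astype(np.float32),None,fx=S,fy=S,interpolation=cv2.INTER_LINEAR)>.5
def fit(items,model,x0,step,ignore=None):
    """items: (pic,mask); model(v)->boxes; maximise IoU summed"""
    bm=[(p,big(m),None if i is None else ~big(i)) for (p,m),i in zip(items,ignore or [None]*len(items))]
    def f(v):
        t=0
        for p,m,k in bm:
            h=hull(p,model(v))>0
            if k is not None: h=h&k; mm=m&k
            else: mm=m
            t-=(h&mm).sum()/max(1,(h|mm).sum())
        return t/len(bm)
    sim=np.vstack([x0]+[np.array(x0)+np.eye(len(x0))[i]*step[i] for i in range(len(x0))])
    r=minimize(f,x0,method="Nelder-Mead",options=dict(initial_simplex=sim,xatol=2e-4,fatol=1e-4,maxiter=150))
    return r.x,-r.fun
def frame_box(th,x0,x1,y0,y1):  # in stand frame: along x measured from hinge, plate -2..+4 about axis
    B=box(-x1,-x0,y0,y1,-.002,.004); c,s=np.cos(th),np.sin(th)
    return np.c_[B[:,0]*c+B[:,2]*s*1, B[:,1], -B[:,0]*s+B[:,2]*c]+[.08,0,.052]
def blue(p,c,r=40):
    h=cv2.cvtColor(p["pixels"],cv2.COLOR_BGR2HSV); m=cv2.inRange(h,(105,120,50),(130,255,255))>0
    k=np.zeros_like(m); x,y=c; k[y-r:y+r,x-r:x+r]=1; return m&k
E
python3 - <<'E'
from h import *
T,Sd=read_camera("top"),read_camera("side")
hb=[(T,blue(T,(152,216),25)),(Sd,blue(Sd,(211,128),20))]
best=max((fit(hb,lambda v:[place(box(-.017,.017,-.025,.025,.072,.108),v[0],v[1],v[2],.006)],[.553,.21,y],[.01,.01,.2]) for y in np.arange(-1.5,1.6,.5)),key=lambda r:r[1])
print("stamp",best)
def tr(p,q,near=None):
    L=trace(p,q); 
    for d in L:
        ys,xs=np.nonzero(d["pixels"]); print(q,d["confidence"],xs.mean(),ys.mean(),len(xs))
    return L
out={}
for p,n,c in((T,"t",(165,217)),(Sd,"s",(213,145))):
    for q in["mat","stamp","stand","frame"]:
        L=tr(p,q)
        if q in("mat","stamp"): L=[d for d in L if abs(np.nonzero(d["pixels"])[1].mean()-c[0])<20 and abs(np.nonzero(d["pixels"])[0].mean()-c[1])<20]
        if L: out[q+n]=L[0]["pixels"]
np.savez("m.npz",**out); print(out.keys())
v=np.vstack([cv2.resize(T["pixels"][160:310,90:290],None,fx=3,fy=3,interpolation=cv2.INTER_CUBIC)])
a=T["pixels"].copy()
for q,col in(("stand",(0,255,0)),("frame",(255,0,255)),("mat",(0,255,255))):
    if q+"t" in out: cv2.drawContours(a,cv2.findContours(out[q+"t"].astype(np.uint8),0,1)[0],-1,col,1)
w=cv2.resize(a[160:280,290:420],(400,369),interpolation=cv2.INTER_NEAREST)
v=cv2.resize(v,(400,300)); cv2.imwrite("pics/c1.png",np.hstack([np.vstack([v,np.zeros((69,400,3),np.uint8)]),w]))
try:
    it=[(p,out["mat"+n]) for p,n in((T,"t"),(Sd,"s"))]; ig=[out["stampt"],out["stamps"]]
    print("mat",max((fit(it,lambda v:[place(box(-.055,.055,-.055,.055,0,.006),*v)],[.557,.206,y],[.01,.01,.15],ig) for y in(0,.3,.6,-.3,-.6)),key=lambda r:r[1]))
except Exception as e: print(e)
for keep in(0,1):
  try:
    it=[(p,out["stand"+n]|(out["frame"+n] if keep else False)) for p,n in((T,"t"),(Sd,"s"))]
    def mod(v):
        x,y,a,th=v
        L=[box(-.09,.09,-.078,.078,0,.022),box(-.09,.09,-.074,-.06,0,.05),box(-.09,.09,.06,.074,0,.05)]
        L+=[frame_box(th,0,.149,-.073,.073),frame_box(th,.148,.178,-.025,.025)]
        return [place(B,x,y,a) for B in L]
    print("stand",max((fit(it,mod,[.558,-.175,a,.9],[.01,.01,.1,.15]) for a in(-.1,.1)),key=lambda r:r[1]))
  except Exception as e: print(e)
E
```

```text
stamp (array([0.5567, 0.2115, 0.4285]), np.float64(0.7874069104565558))
mat 0.98 173.07268322228953 218.0587522713507 1651
stamp 0.94 121.71293916023993 289.879177377892 1167
stamp 0.82 174.4718309859155 286.3189134808853 994
stamp 0.75 157.56815703380587 216.7339149400218 917
stamp 0.36 345.93704287967876 215.71432668865626 6973
stand 0.58 345.8400345871163 215.64101455541143 6939
frame 0.9 355.74457121825543 196.65881486934117 2717
mat 0.65 215.28269617706238 160.99295774647888 994
stamp 0.95 155.27697095435684 158.97302904564316 964
stamp 0.94 212.52156057494867 138.72484599589322 974
stamp 0.55 150.02124833997345 124.59495351925631 753
stand 0.58 240.57934655775964 281.72858809801636 8570
frame 0.88 256.92508143322476 257.4766558089034 2763
frame 0.43 289.4507042253521 197.32394366197184 284
dict_keys(['matt', 'stampt', 'standt', 'framet', 'mats', 'stamps', 'stands', 'frames'])
mat (array([0.5586, 0.204 , 0.2985]), np.float64(0.9221504888735483))
stand (array([ 0.5574, -0.1746, -0.0417,  0.9876]), np.float64(0.9642742858408619))
stand (array([ 0.5574, -0.1744, -0.035 ,  0.9881]), np.float64(0.9649592366139533))
```

View pics/c1.png

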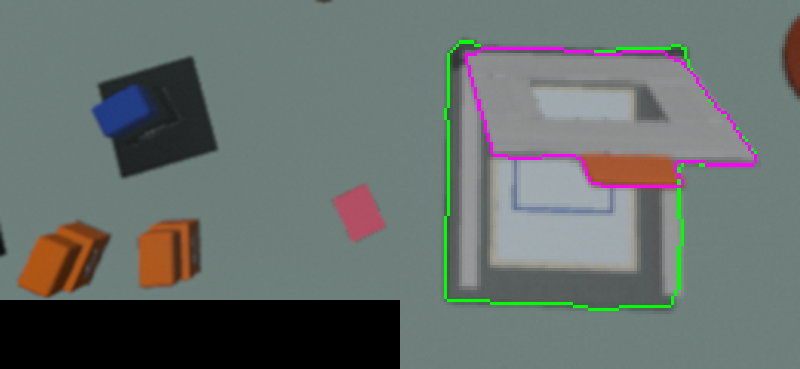

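The crop confirms it: the blue head on the black mat is the stamp that's meant, and both orange ones are look-alikes. The stand fit is good too. Next I'll plan the approach to the tab.

```bash
cat > plan.py <<'E'
from h import *
from scipy.spatial.transform import Rotation as Ro
def rows(tg,ref=None):
    """tg: world TCP targets (x,y,z,yaw), tool down -> shift/turn in tool axes. ref: commanded pose if known"""
    o=observe(); p,r=(o["tool_pos"],o["tool_rot"]) if ref is None else (ref[:3],[np.pi,0,ref[3]])
    R0=Ro.from_euler("xyz",r)
    for t in tg:
        d=R0.inv().apply(np.array(t[:3])-p)*1000; rv=(R0.inv()*Ro.from_euler("xyz",[np.pi,0,t[3]])).as_rotvec(degrees=True)
        print(np.round(d,1),np.round(rv,1))
ST=np.array([.5574,-.1746]); SA=-.038
def sw(x,y,z): return place(np.array([[x,y,z]]),ST[0],ST[1],SA)[0]
E
python3 - <<'E'
from plan import *
import cell; print([n for n in dir(cell) if not n.startswith("__")]); print(getattr(cell,"finger_overhang",None))
OV=getattr(cell,"finger_overhang",.057)
th=.988; C=lambda t,r=.160:(.08-r*np.cos(t)+.004*np.sin(t),.052+r*np.sin(t)+.004*np.cos(t))
x,z=C(th)
rows([(*sw(x+.045,0,.33),SA),(*sw(x+.045,0,z+OV),SA)])
E
```

```text
['IKError', 'boxes_of', 'finger_overhang', 'hand_in', 'mark_of', 'observe', 'read_camera', 'trace']
0.0655
[ 527.1 -192.8  -37.8] [ 0. -0. 18.]
[ 527.1 -192.8   38.9] [ 0. -0. 18.]
```

Call:
arm_command([
  {"z": -38},
  {"x": 60,"y": -20,"z": -38,"rz": 2},
  {"x": 110,"y": -40,"z": -38,"rz": 4},
  {"x": 160,"y": -58,"z": -38,"rz": 6},
  {"x": 205,"y": -75,"z": -38,"rz": 7},
  {"x": 250,"y": -91,"z": -38,"rz": 9},
  {"x": 295,"y": -108,"z": -38,"rz": 10},
  {"x": 340,"y": -124,"z": -38,"rz": 12},
  {"x": 385,"y": -141,"z": -38,"rz": 13},
  {"x": 430,"y": -157,"z": -38,"rz": 15},
  {"x": 475,"y": -174,"z": -38,"rz": 16},
  {"x": 510,"y": -187,"z": -38,"rz": 18},
  {"x": 527,"y": -193,"z": -38,"rz": 18},
  {"x": 527,"y": -193,"z": -38,"rz": 18},
  {"x": 527,"y": -193,"z": -10,"rz": 18},
  {"x": 527,"y": -193,"z": 20,"rz": 18},
  {"x": 527,"y": -193,"z": 39,"rz": 18},
  {"x": 527,"y": -193,"z": 39,"rz": 18},
], hand=0, squeeze=20)

```text
invalid input
```

Run:
```python
from plan import *
import cell
OV=cell.finger_overhang
o=observe(); print(o["time"],o["tool_pos"],o["tool_rot"],o["contact_force"],o["opening"])
r=.160
for i in range(2):
  ths=np.r_[np.linspace(1.15,.0,24)]
rows([(*sw(.08-r*np.cos(t)+.004*np.sin(t)+.0095,0,.052+r*np.sin(t)+.004*np.cos(t)+OV),SA) for t in ths])
for n in["side"]:
    p=read_camera(n); cv2.imwrite("pics/s1.png",cv2.resize(p["pixels"][180:350,150:330],(720,680))[:600])
```

```text
1.7 [ 0.143  -0.5052  0.2923] [3.1415 0.     0.2758] [ 0.1108 -0.9918 -0.0649] 0.09212249458943514
[ 515.2 -196.7   27. ] [ 0. -0. 18.]
[ 508.3 -198.9   30.3] [ 0. -0. 18.]
[ 501.5 -201.1   33.9] [ 0. -0. 18.]
[ 494.9 -203.3   37.9] [ 0. -0. 18.]
[ 488.5 -205.3   42.3] [ 0. -0. 18.]
[ 482.3 -207.3   46.9] [ 0. -0. 18.]
[ 476.3 -209.3   51.9] [ 0. -0. 18.]
[ 470.6 -211.1   57.2] [ 0. -0. 18.]
[ 465.1 -212.9   62.7] [ 0. -0. 18.]
[ 460.  -214.6   68.6] [ 0. -0. 18.]
[ 455.1 -216.2   74.7] [ 0. -0. 18.]
[ 450.4 -217.7   81.1] [ 0. -0. 18.]
[ 446.1 -219.1   87.7] [ 0. -0. 18.]
[ 442.2 -220.4   94.5] [ 0. -0. 18.]
[ 438.5 -221.5  101.5] [ 0. -0. 18.]
[ 435.2 -222.6  108.7] [ 0. -0. 18.]
[ 432.2 -223.6  116.1] [ 0. -0. 18.]
[ 429.6 -224.4  123.6] [ 0. -0. 18.]
[ 427.4 -225.2  131.3] [ 0. -0. 18.]
[ 425.5 -225.8  139. ] [ 0. -0. 18.]
[ 424.  -226.3  146.9] [ 0. -0. 18.]
[ 422.9 -226.6  154.8] [ 0. -0. 18.]
[ 422.1 -226.9  162.7] [ 0. -0. 18.]
[ 421.7 -227.   170.7] [ 0. -0. 18.]
```

View pics/s1.png

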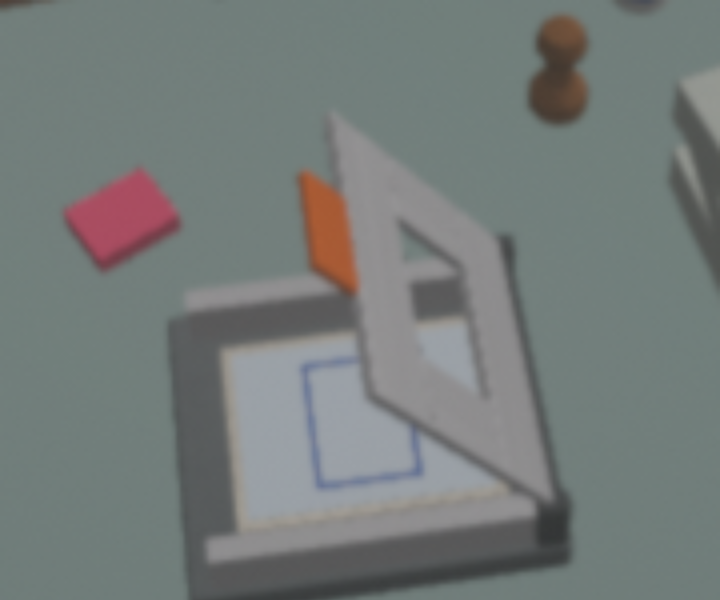

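The call was refused, so the arm hasn't moved. The picture shows the frame still raised and nothing near it. I'll try again with all six keys in every row.

Call:
arm_command([
  {"x": 0,"y": 0,"z": -38,"rx": 0,"ry": 0,"rz": 0},
  {"x": 60,"y": -20,"z": -38,"rx": 0,"ry": 0,"rz": 2},
  {"x": 110,"y": -40,"z": -38,"rx": 0,"ry": 0,"rz": 4},
  {"x": 160,"y": -58,"z": -38,"rx": 0,"ry": 0,"rz": 6},
  {"x": 205,"y": -75,"z": -38,"rx": 0,"ry": 0,"rz": 7},
  {"x": 250,"y": -91,"z": -38,"rx": 0,"ry": 0,"rz": 9},
  {"x": 295,"y": -108,"z": -38,"rx": 0,"ry": 0,"rz": 10},
  {"x": 340,"y": -124,"z": -38,"rx": 0,"ry": 0,"rz": 12},
  {"x": 385,"y": -141,"z": -38,"rx": 0,"ry": 0,"rz": 13},
  {"x": 430,"y": -157,"z": -38,"rx": 0,"ry": 0,"rz": 15},
  {"x": 475,"y": -174,"z": -38,"rx": 0,"ry": 0,"rz": 16},
  {"x": 510,"y": -187,"z": -38,"rx": 0,"ry": 0,"rz": 18},
  {"x": 527,"y": -193,"z": -38,"rx": 0,"ry": 0,"rz": 18},
  {"x": 527,"y": -193,"z": -38,"rx": 0,"ry": 0,"rz": 18},
  {"x": 527,"y": -193,"z": -10,"rx": 0,"ry": 0,"rz": 18},
  {"x": 527,"y": -193,"z": 20,"rx": 0,"ry": 0,"rz": 18},
  {"x": 527,"y": -193,"z": 39,"rx": 0,"ry": 0,"rz": 18},
  {"x": 527,"y": -193,"z": 39,"rx": 0,"ry": 0,"rz": 18},
], hand=0, squeeze=20)

```text
time: 3.55
tool_pos: [0.5955, -0.1764, 0.2503]
tool_rot: [-3.14, 0.006, -0.039]
contact_force: [-0.6, 0.3, -0.1]
opening: 0.0007
grip_force: 0.0
```

Call:
arm_command([
  {"x": -15,"y": 0,"z": -6,"rx": 0,"ry": 0,"rz": 0},
  {"x": -25,"y": 0,"z": -4,"rx": 0,"ry": 0,"rz": 0},
  {"x": -30,"y": 0,"z": -3,"rx": 0,"ry": 0,"rz": 0},
  {"x": -34,"y": 0,"z": -1,"rx": 0,"ry": 0,"rz": 0},
  {"x": -37.5,"y": 0,"z": 1,"rx": 0,"ry": 0,"rz": 0},
  {"x": -41,"y": 0,"z": 3.5,"rx": 0,"ry": 0,"rz": 0},
  {"x": -44,"y": 0,"z": 6,"rx": 0,"ry": 0,"rz": 0},
  {"x": -47,"y": 0,"z": 8,"rx": 0,"ry": 0,"rz": 0},
  {"x": -53.5,"y": 0,"z": 13,"rx": 0,"ry": 0,"rz": 0},
  {"x": -59.5,"y": 0,"z": 18.5,"rx": 0,"ry": 0,"rz": 0},
  {"x": -65,"y": 0,"z": 24,"rx": 0,"ry": 0,"rz": 0},
  {"x": -70.5,"y": 0,"z": 29.5,"rx": 0,"ry": 0,"rz": 0},
  {"x": -75.5,"y": 0,"z": 36,"rx": 0,"ry": 0,"rz": 0},
  {"x": -80.5,"y": 0,"z": 42,"rx": 0,"ry": 0,"rz": 0},
  {"x": -85,"y": 0,"z": 49,"rx": 0,"ry": 0,"rz": 0},
  {"x": -89.5,"y": 0,"z": 55.5,"rx": 0,"ry": 0,"rz": 0},
])

```text
time: 5.15
tool_pos: [0.5077, -0.1725, 0.1971]
tool_rot: [3.142, 0.0, -0.038]
contact_force: [1.0, -0.9, 0.4]
opening: 0.0007
grip_force: 0.5
```

Run:
```python
from plan import *
p=read_camera("side"); cv2.imwrite("pics/s2.png",cv2.resize(p["pixels"][180:350,150:330],(635,600)))
```

```text
(no output)
```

View pics/s2.png

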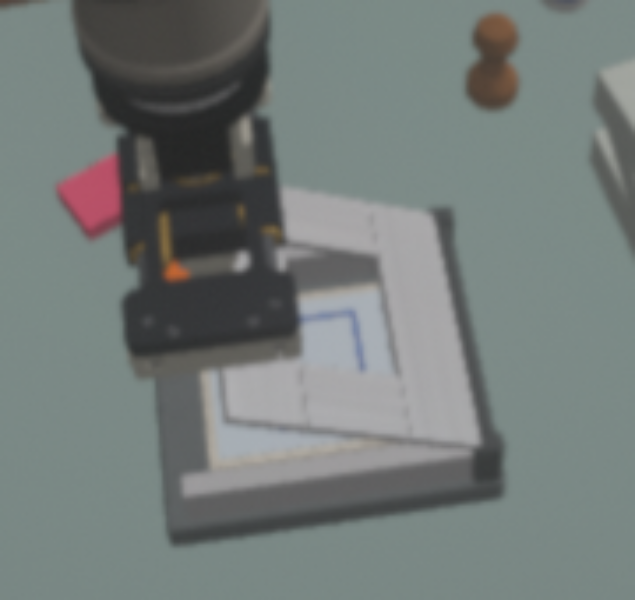

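The frame is following and is at about 0.5 rad, with the fingers on the tab end. I'll carry on more slowly.

Call:
arm_command([
  {"x": -4,"y": 0,"z": 7,"rx": 0,"ry": 0,"rz": 0},
  {"x": -7,"y": 0,"z": 14,"rx": 0,"ry": 0,"rz": 0},
  {"x": -10,"y": 0,"z": 21.5,"rx": 0,"ry": 0,"rz": 0},
  {"x": -13,"y": 0,"z": 29,"rx": 0,"ry": 0,"rz": 0},
  {"x": -15,"y": 0,"z": 37,"rx": 0,"ry": 0,"rz": 0},
  {"x": -17,"y": 0,"z": 44.5,"rx": 0,"ry": 0,"rz": 0},
  {"x": -18,"y": 0,"z": 48.5,"rx": 0,"ry": 0,"rz": 0},
  {"x": -19,"y": 0,"z": 52.5,"rx": 0,"ry": 0,"rz": 0},
  {"x": -19.5,"y": 0,"z": 56,"rx": 0,"ry": 0,"rz": 0},
  {"x": -20,"y": 0,"z": 59,"rx": 0,"ry": 0,"rz": 0},
  {"x": -20.5,"y": 0,"z": 62,"rx": 0,"ry": 0,"rz": 0},
  {"x": -20.5,"y": 0,"z": 64,"rx": 0,"ry": 0,"rz": 0},
  {"x": -21,"y": 0,"z": 66,"rx": 0,"ry": 0,"rz": 0},
  {"x": -21,"y": 0,"z": 68,"rx": 0,"ry": 0,"rz": 0},
  {"x": -21,"y": 0,"z": 70,"rx": 0,"ry": 0,"rz": 0},
  {"x": -21,"y": 0,"z": 71,"rx": 0,"ry": 0,"rz": 0},
  {"x": -21,"y": 0,"z": 72,"rx": 0,"ry": 0,"rz": 0},
  {"x": -21,"y": 0,"z": 73,"rx": 0,"ry": 0,"rz": 0},
])

```text
time: 7.0
tool_pos: [0.487, -0.1717, 0.1246]
tool_rot: [3.142, 0.0, -0.038]
contact_force: [-0.9, -0.6, 0.2]
opening: 0.0005
grip_force: 0.4
```

Call:
arm_command([
  {"x": 0,"y": 0,"z": 0.8,"rx": 0,"ry": 0,"rz": 0},
  {"x": 0,"y": 0,"z": 1.6,"rx": 0,"ry": 0,"rz": 0},
  {"x": 0,"y": 0,"z": 2.4,"rx": 0,"ry": 0,"rz": 0},
  {"x": 0,"y": 0,"z": 3,"rx": 0,"ry": 0,"rz": 0},
  {"x": 0,"y": 0,"z": 3,"rx": 0,"ry": 0,"rz": 0},
])

```text
time: 7.5
tool_pos: [0.4871, -0.1717, 0.1218]
tool_rot: [3.142, 0.0, -0.038]
contact_force: [-0.9, 0.2, 0.7]
opening: 0.0006
grip_force: 0.8
```

Call:
arm_command([
  {"x": 0,"y": 0,"z": 0.4,"rx": 0,"ry": 0,"rz": 0},
  {"x": 0,"y": 0,"z": 0.8,"rx": 0,"ry": 0,"rz": 0},
  {"x": 0,"y": 0,"z": 1,"rx": 0,"ry": 0,"rz": 0},
  {"x": 0,"y": 0,"z": 1,"rx": 0,"ry": 0,"rz": 0},
])

```text
time: 7.9
tool_pos: [0.4871, -0.1717, 0.1216]
tool_rot: [3.141, -0.0, -0.038]
contact_force: [-2.6, 1.7, 10.0]
opening: 0.0003
grip_force: 5.0
```

The frame is on its stop: 10 N reaction, with the tip at z = 56 mm. Next I'll move over the stamp.

Call:
arm_command([
  {"x": 0,"y": 0,"z": -30,"rx": 0,"ry": 0,"rz": 0},
  {"x": 0,"y": 0,"z": -75,"rx": 0,"ry": 0,"rz": 0},
  {"x": 0,"y": 0,"z": -120,"rx": 0,"ry": 0,"rz": -6},
  {"x": 5,"y": -30,"z": -138,"rx": 0,"ry": 0,"rz": -14},
  {"x": 10,"y": -65,"z": -138,"rx": 0,"ry": 0,"rz": -22},
  {"x": 15,"y": -100,"z": -138,"rx": 0,"ry": 0,"rz": -30},
  {"x": 20,"y": -135,"z": -138,"rx": 0,"ry": 0,"rz": -38},
  {"x": 25,"y": -170,"z": -138,"rx": 0,"ry": 0,"rz": -46},
  {"x": 30,"y": -205,"z": -138,"rx": 0,"ry": 0,"rz": -54},
  {"x": 35,"y": -240,"z": -138,"rx": 0,"ry": 0,"rz": -62},
  {"x": 40,"y": -275,"z": -138,"rx": 0,"ry": 0,"rz": -70},
  {"x": 45,"y": -310,"z": -138,"rx": 0,"ry": 0,"rz": -78},
  {"x": 50,"y": -345,"z": -138,"rx": 0,"ry": 0,"rz": -86},
  {"x": 55,"y": -375,"z": -138,"rx": 0,"ry": 0,"rz": -94},
  {"x": 55,"y": -385,"z": -138,"rx": 0,"ry": 0,"rz": -102},
  {"x": 55,"y": -385.5,"z": -138,"rx": 0,"ry": 0,"rz": -110},
  {"x": 55,"y": -385.5,"z": -138,"rx": 0,"ry": 0,"rz": -117},
  {"x": 55,"y": -385.5,"z": -138,"rx": 0,"ry": 0,"rz": -117},
  {"x": 55,"y": -385.5,"z": -138,"rx": 0,"ry": 0,"rz": -117},
], hand=80)

```text
time: 9.8
tool_pos: [0.5568, 0.2114, 0.2585]
tool_rot: [-3.141, -0.0, 2.0]
contact_force: [-0.0, -0.3, -0.1]
opening: 0.0797
grip_force: 0.0
```

Run:
```python
from plan import *
o=observe(); print(o["tool_pos"],o["tool_rot"])
W=read_camera("wrist"); print(W["K"][0],W["k1"])
for a in(.4285,): print(proj(W,place(box(-.017,.017,-.025,.025,.108,.108),.5567,.2115,a,.006)))
im=W["pixels"].copy(); cv2.imwrite("pics/w1.png",im)
```

```text
[0.5568 0.2114 0.2585] [-3.1414 -0.      2.0003]
[312.8735   0.     254.2913] -0.08416622975444382
[[233.3894 225.4038]
 [233.3894 225.4038]
 [232.1677 166.2574]
 [232.1677 166.2574]
 [274.5217 225.4458]
 [274.5217 225.4458]
 [275.8062 166.2974]
 [275.8062 166.2974]]
```

View pics/w1.png

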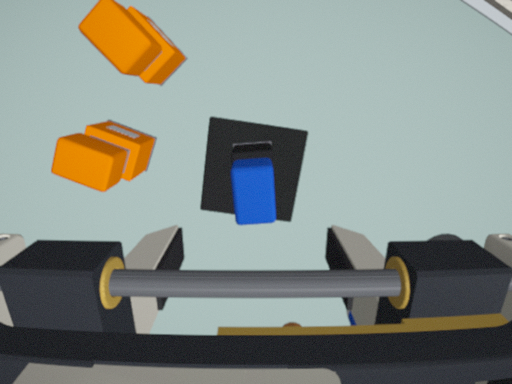

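The wrist view shows the blue head at (254,190) on the mat (254,168), with the two orange look-alikes clear to the upper left. I'll refine the head and mat poses in this picture.

Run:
```python
from plan import *
W=read_camera("wrist")
hsv=cv2.cvtColor(W["pixels"],cv2.COLOR_BGR2HSV)
m=cv2.inRange(hsv,(105,120,50),(130,255,255))>0; k=np.zeros_like(m); k[120:235,190:320]=1
b=m&k
s,q=fit([(W,b)],lambda v:[place(box(-.017,.017,-.025,.025,.072,.108),*v,.006)],[.5567,.2115,.45],[.005,.005,.08]); print("stamp",s,q)
d=((hsv[...,2]<70)&k)|b
st=(hull(W,[place(box(-.022,.022,-.03,.03,0,.11),*s,.006)])[::S,::S]>0)
print("mat",fit([(W,d)],lambda v:[place(box(-.055,.055,-.055,.055,0,.006),*v)],[.5586,.204,.3],[.005,.005,.08],[st]))
rows([(s[0],s[1],.147,s[2]+np.pi/2)])
```

```text
stamp [0.5563 0.2117 0.5213] 0.9371249172415266
mat (array([0.5576, 0.2042, 0.284 ]), np.float64(0.9196656367389325))
[  0.6  -0.3 111.6] [-0.   0.  -5.2]
```

Call:
arm_command([
  {"x": 0.5,"y": 0,"z": 30,"rx": 0,"ry": 0,"rz": -4},
  {"x": 0.5,"y": 0,"z": 60,"rx": 0,"ry": 0,"rz": -4},
  {"x": 0.5,"y": 0,"z": 85,"rx": 0,"ry": 0,"rz": -4},
  {"x": 0.5,"y": 0,"z": 100,"rx": 0,"ry": 0,"rz": -4},
  {"x": 0.5,"y": 0,"z": 111,"rx": 0,"ry": 0,"rz": -4},
  {"x": 0.5,"y": 0,"z": 111,"rx": 0,"ry": 0,"rz": -4},
])

```text
time: 10.5
tool_pos: [0.5561, 0.2116, 0.1463]
tool_rot: [-3.139, -0.001, 2.072]
contact_force: [-0.5, 0.1, 0.4]
opening: 0.0803
grip_force: 0.0
```

Call:
arm_command([
  {"x": 0,"y": 0,"z": 0,"rx": 0,"ry": 0,"rz": 0},
  {"x": 0,"y": 0,"z": 0,"rx": 0,"ry": 0,"rz": 0},
  {"x": 0,"y": 0,"z": 0,"rx": 0,"ry": 0,"rz": 0},
  {"x": 0,"y": 0,"z": 0,"rx": 0,"ry": 0,"rz": 0},
  {"x": 0,"y": 0,"z": 0,"rx": 0,"ry": 0,"rz": 0},
  {"x": 0,"y": 0,"z": 0,"rx": 0,"ry": 0,"rz": 0},
  {"x": 0,"y": 0,"z": 0,"rx": 0,"ry": 0,"rz": 0},
  {"x": 0,"y": 0,"z": 0,"rx": 0,"ry": 0,"rz": 0},
  {"x": 0,"y": 0,"z": 0,"rx": 0,"ry": 0,"rz": 0},
  {"x": 0,"y": 0,"z": 0,"rx": 0,"ry": 0,"rz": 0},
], hand=30, squeeze=35)

```text
time: 11.5
tool_pos: [0.5566, 0.2118, 0.1477]
tool_rot: [-3.142, 0.0, 2.073]
contact_force: [0.1, -0.8, 0.6]
opening: 0.0339
grip_force: 35.0
```

Gripped at 33.9 mm. While the arm is clear of the stand, I'll measure it again from both fixed cameras.

Run:
```python
from plan import *
T,Sd=read_camera("top"),read_camera("side")
it=[]
for p in(T,Sd):
    L=trace(p,"stand"); print([d["confidence"] for d in L]); it.append((p,L[0]["pixels"]))
def mod(v):
    x,y,a,th=v
    L=[box(-.09,.09,-.078,.078,0,.022),box(-.09,.09,-.074,-.06,0,.05),box(-.09,.09,.06,.074,0,.05),frame_box(th,0,.149,-.073,.073),frame_box(th,.148,.178,-.025,.025)]
    return [place(B,x,y,a) for B in L]
for i in([it[0]],[it[1]],it): print("stand",fit(i,mod,[.558,-.175,-.04,.03],[.01,.01,.05,.05]))
v=fit(it,mod,[.558,-.175,-.04,.0],[.01,.01,.05,.03])[0]
out=[]
for p,c in((T,(300,165,100,100)),(Sd,(170,230,140,110))):
    a=p["pixels"].copy(); a=cv2.resize(a,None,fx=S,fy=S,interpolation=cv2.INTER_CUBIC)
    w=np.array([[-.026,-.037,.056],[.032,-.037,.056],[.032,.037,.056],[-.026,.037,.056]])
    cv2.polylines(a,[np.round((proj(p,place(w,*v[:3]))+.5)*S).astype(np.int32)],True,(0,0,255),1)
    cd=np.array([[-.022,-.033,.037],[.028,-.033,.037],[.028,.033,.037],[-.022,.033,.037]])
    cv2.polylines(a,[np.round((proj(p,place(cd,*v[:3]))+.5)*S).astype(np.int32)],True,(0,255,0),1)
    x,y,w_,h_=c; out.append(cv2.resize(a[y*S:(y+h_)*S,x*S:(x+w_)*S],(400,400)))
cv2.imwrite("pics/f1.png",np.hstack(out))
for n,p in(("T",T),("S",Sd)): print(n,[(np.array(d["point"]),d["confidence"]) for d in mark_of(p,"window")+mark_of(p,"tab")])
print(sw(.003,0,.056))
```

```text
[0.79]
[0.9]
stand (array([ 0.5566, -0.1736, -0.0544,  0.038 ]), np.float64(0.9730091106930766))
stand (array([ 0.5589, -0.1747, -0.0124, -0.0578]), np.float64(0.95403464836506))
stand (array([ 0.5572, -0.1747, -0.047 , -0.0475]), np.float64(0.963614672709401))
T [(array([ 0.5565, -0.1774,  0.0533]), 0.78), (array([ 0.4515, -0.0185, -0.0003]), 0.69), (array([ 0.5626,  0.2041, -0.0037]), 0.61), (array([ 0.5601, -0.1755,  0.0027]), 0.52), (array([ 0.4748, -0.1715,  0.0529]), 0.66), (array([0.5576, 0.2119, 0.0068]), 0.16)]
S [(array([ 0.5604, -0.1762,  0.0569]), 0.69)]
[ 0.5604 -0.1747  0.056 ]
```

View pics/f1.png

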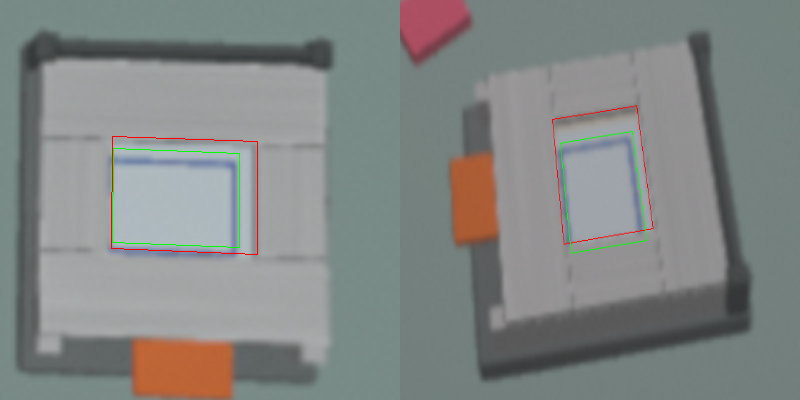

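The picture shows the frame lying level, with the window centred in both views (about (185,195) left and (603,175) right) and the blue outline inside it. I'll fit the outline to get the card's pose and height.

Run:
```python
from plan import *
from scipy.optimize import least_squares
T,Sd=read_camera("top"),read_camera("side")
v0=(.5572,-.1747,-.045)
t=np.linspace(0,1,60)
c=np.array([[-.022,-.033],[.028,-.033],[.028,.033],[-.022,.033],[-.022,-.033]])
P=np.vstack([c[i]+(c[i+1]-c[i])*t[:,None] for i in range(4)])
obs=[]
for p in(T,Sd):
    w=np.array([[-.026,-.037,.05],[.032,-.037,.05],[.032,.037,.05],[-.026,.037,.05]])
    m=np.zeros((384,512),np.uint8); cv2.fillConvexPoly(m,np.round(proj(p,place(w,*v0))).astype(np.int32),1)
    a=p["pixels"].astype(float); g=(a[...,0]-a[...,2])  # blueness
    med=np.median(g[m>0]); b=(g>med+18)&(m>0); ys,xs=np.nonzero(b); wt=g[b]-med; obs.append((p,np.c_[xs,ys],wt)); print(len(xs),med)
def res(v):
    r=[]
    for p,o,w in obs:
        q=proj(p,place(np.c_[P,np.full(len(P),v[3])],*v[:3]))
        r.append(np.sqrt(w/50)*np.sqrt(((o[:,None]-q[None])**2).sum(2).min(1)))
    return np.concatenate(r)
for z in(.028,.037,.046):
    s=least_squares(res,[*v0,z],x_scale=[.005,.005,.05,.01],loss="soft_l1",diff_step=1e-3); print(s.x,s.cost)
```

```text
105 16.0
87 12.0
[ 0.5543 -0.1748 -0.0589  0.0266] 33.438370084377574
[ 0.5543 -0.1748 -0.0563  0.0264] 33.44424549523748
[ 0.5543 -0.1748 -0.0588  0.0265] 33.420105352216595
```

Call:
arm_command([
  {"x": 0,"y": 0,"z": -5,"rx": 0,"ry": 0,"rz": 0},
  {"x": 0,"y": 0,"z": -20,"rx": 0,"ry": 0,"rz": 0},
  {"x": 0,"y": 0,"z": -50,"rx": 0,"ry": 0,"rz": 0},
  {"x": 0,"y": 0,"z": -85,"rx": 0,"ry": 0,"rz": 0},
  {"x": 0,"y": 0,"z": -120,"rx": 0,"ry": 0,"rz": 0},
  {"x": -10,"y": -5,"z": -145,"rx": 0,"ry": 0,"rz": 1},
  {"x": -30,"y": -16,"z": -152,"rx": 0,"ry": 0,"rz": 3},
  {"x": -60,"y": -32,"z": -152,"rx": 0,"ry": 0,"rz": 6},
  {"x": -95,"y": -51,"z": -152,"rx": 0,"ry": 0,"rz": 9},
  {"x": -130,"y": -70,"z": -152,"rx": 0,"ry": 0,"rz": 12},
  {"x": -165,"y": -89,"z": -152,"rx": 0,"ry": 0,"rz": 15},
  {"x": -200,"y": -108,"z": -152,"rx": 0,"ry": 0,"rz": 18},
  {"x": -235,"y": -127,"z": -152,"rx": 0,"ry": 0,"rz": 21},
  {"x": -270,"y": -145,"z": -152,"rx": 0,"ry": 0,"rz": 24},
  {"x": -300,"y": -162,"z": -152,"rx": 0,"ry": 0,"rz": 27},
  {"x": -323,"y": -174,"z": -152,"rx": 0,"ry": 0,"rz": 30},
  {"x": -336,"y": -181,"z": -152,"rx": 0,"ry": 0,"rz": 31},
  {"x": -340.5,"y": -183.5,"z": -152,"rx": 0,"ry": 0,"rz": 31.3},
  {"x": -340.5,"y": -183.5,"z": -152,"rx": 0,"ry": 0,"rz": 31.3},
  {"x": -340.5,"y": -183.5,"z": -152,"rx": 0,"ry": 0,"rz": 31.3},
])

```text
time: 14.0
tool_pos: [0.5599, -0.1737, 0.2997]
tool_rot: [-3.141, -0.001, 1.529]
contact_force: [-0.4, 0.7, -1.9]
opening: 0.0337
grip_force: 35.0
```

Run:
```python
from plan import *
o=observe(); print(o["time"],o["tool_pos"],o["tool_rot"],o["contact_force"],o["opening"])
W=read_camera("wrist"); a=W["pixels"].copy()
for z,x0,x1,y,col in((.056,-.026,.032,.037,(0,0,255)),(.026,-.022,.028,.033,(0,255,0))):
    w=np.array([[x0,-y,z],[x1,-y,z],[x1,y,z],[x0,y,z]]); q=proj(W,place(w,.5565,-.1747,-.045)); cv2.polylines(a,[np.round(q).astype(np.int32)],True,col,1)
w=box(-.08-.0,.08,-.073,.073,.056,.056)[::2][[0,1,3,2]]; w[:,0]=[-.069,-.069,.08,.08]
cv2.polylines(a,[np.round(proj(W,place(w,.5565,-.1747,-.045))).astype(np.int32)],True,(255,0,255),1)
# stamp as believed (hanging in the grip)
t=o["tool_pos"]; y=o["tool_rot"][2]-np.pi/2
for B in(box(-.02,.02,-.028,.028,0,0)[::2],): cv2.polylines(a,[np.round(proj(W,place(B[[0,1,3,2]],t[0],t[1],y,t[2]-.1417))).astype(np.int32)],True,(0,255,255),1)
cv2.imwrite("pics/w2.png",a)
```

```text
14.0 [ 0.5599 -0.1737  0.2997] [-3.1414 -0.0005  1.5289] [-0.4378  0.6798 -1.8778] 0.033687512962605706
```

View pics/w2.png

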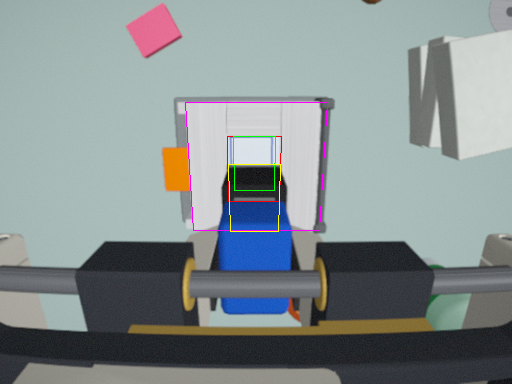

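The overlay matches the real plate edges (187–323, 102–231) to about a pixel. The stamp hangs square and over the window, so I'll lower it to just above the frame.

Call:
arm_command([
  {"x": -0.5,"y": 0,"z": 20,"rx": 0,"ry": 0,"rz": 0},
  {"x": -0.5,"y": 0,"z": 45,"rx": 0,"ry": 0,"rz": 0},
  {"x": -0.5,"y": 0,"z": 65,"rx": 0,"ry": 0,"rz": 0},
  {"x": -0.5,"y": 0,"z": 80,"rx": 0,"ry": 0,"rz": 0},
  {"x": -0.5,"y": 0,"z": 88,"rx": 0,"ry": 0,"rz": 0},
  {"x": -0.5,"y": 0,"z": 88,"rx": 0,"ry": 0,"rz": 0},
  {"x": -0.5,"y": 0,"z": 88,"rx": 0,"ry": 0,"rz": 0},
])

```text
time: 14.75
tool_pos: [0.5603, -0.1751, 0.2125]
tool_rot: [3.141, 0.0, 1.528]
contact_force: [0.2, 0.1, -2.1]
opening: 0.0339
grip_force: 35.0
```

Run:
```python
from plan import *
o=observe(); print(o["time"],o["tool_pos"],o["tool_rot"],o["contact_force"])
out=[]
for n,c in(("wrist",(156,80,200,160)),("side",(170,210,140,112))):
    p=read_camera(n); x,y,w,h=c; out.append(cv2.resize(p["pixels"][y:y+h,x:x+w],(400,320),interpolation=cv2.INTER_CUBIC))
cv2.imwrite("pics/w3.png",np.hstack(out))
rows([(.5595,-.1749,.211,-.045+np.pi/2)])
```

```text
14.75 [ 0.5603 -0.1751  0.2125] [3.1406 0.0005 1.528 ] [ 0.2001  0.0815 -2.1409]
[ 0.5 -0.9  1.8] [0.1 0.  0.1]
```

View pics/w3.png

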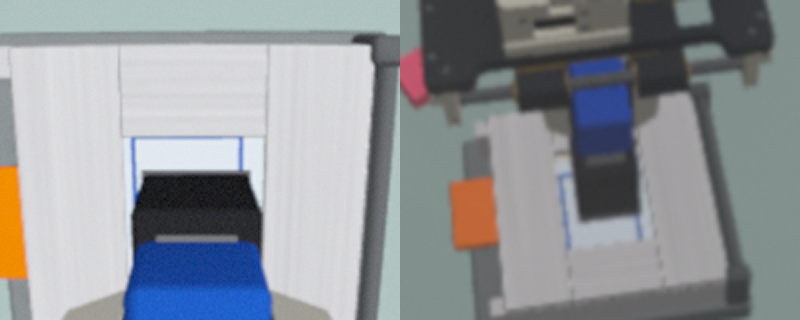

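The frame is flat and the window is clear. The stamp is centred at crop x = 196, the window is at 194 and the outline about 188, so I'll shift 1.8 mm towards −x and go down slowly.

Call:
arm_command([
  {"x": 0.5,"y": -1.8,"z": 0,"rx": 0,"ry": 0,"rz": 0},
  {"x": 0.5,"y": -1.8,"z": 3,"rx": 0,"ry": 0,"rz": 0},
  {"x": 0.5,"y": -1.8,"z": 8,"rx": 0,"ry": 0,"rz": 0},
  {"x": 0.5,"y": -1.8,"z": 13,"rx": 0,"ry": 0,"rz": 0},
  {"x": 0.5,"y": -1.8,"z": 18,"rx": 0,"ry": 0,"rz": 0},
  {"x": 0.5,"y": -1.8,"z": 21,"rx": 0,"ry": 0,"rz": 0},
  {"x": 0.5,"y": -1.8,"z": 23,"rx": 0,"ry": 0,"rz": 0},
  {"x": 0.5,"y": -1.8,"z": 25,"rx": 0,"ry": 0,"rz": 0},
  {"x": 0.5,"y": -1.8,"z": 27,"rx": 0,"ry": 0,"rz": 0},
  {"x": 0.5,"y": -1.8,"z": 29,"rx": 0,"ry": 0,"rz": 0},
  {"x": 0.5,"y": -1.8,"z": 30,"rx": 0,"ry": 0,"rz": 0},
])

```text
time: 15.95
tool_pos: [0.5581, -0.1749, 0.1816]
tool_rot: [-3.142, 0.0, 1.527]
contact_force: [0.0, 0.2, -1.8]
opening: 0.0334
grip_force: 35.0
```

Bottom is at about 40 mm and not touching yet.

Call:
arm_command([
  {"x": 0,"y": 0,"z": 1,"rx": 0,"ry": 0,"rz": 0},
  {"x": 0,"y": 0,"z": 2,"rx": 0,"ry": 0,"rz": 0},
  {"x": 0,"y": 0,"z": 3,"rx": 0,"ry": 0,"rz": 0},
  {"x": 0,"y": 0,"z": 4,"rx": 0,"ry": 0,"rz": 0},
  {"x": 0,"y": 0,"z": 5,"rx": 0,"ry": 0,"rz": 0},
  {"x": 0,"y": 0,"z": 6,"rx": 0,"ry": 0,"rz": 0},
  {"x": 0,"y": 0,"z": 7,"rx": 0,"ry": 0,"rz": 0},
  {"x": 0,"y": 0,"z": 8,"rx": 0,"ry": 0,"rz": 0},
  {"x": 0,"y": 0,"z": 9,"rx": 0,"ry": 0,"rz": 0},
  {"x": 0,"y": 0,"z": 10,"rx": 0,"ry": 0,"rz": 0},
])

```text
time: 16.95
tool_pos: [0.5581, -0.1749, 0.1716]
tool_rot: [-3.142, 0.0, 1.527]
contact_force: [-0.6, 0.6, -1.8]
opening: 0.0336
grip_force: 35.0
```

Call:
arm_command([
  {"x": 0,"y": 0,"z": 1,"rx": 0,"ry": 0,"rz": 0},
  {"x": 0,"y": 0,"z": 2,"rx": 0,"ry": 0,"rz": 0},
  {"x": 0,"y": 0,"z": 3,"rx": 0,"ry": 0,"rz": 0},
  {"x": 0,"y": 0,"z": 4,"rx": 0,"ry": 0,"rz": 0},
  {"x": 0,"y": 0,"z": 5,"rx": 0,"ry": 0,"rz": 0},
  {"x": 0,"y": 0,"z": 6,"rx": 0,"ry": 0,"rz": 0},
  {"x": 0,"y": 0,"z": 6,"rx": 0,"ry": 0,"rz": 0},
])

```text
time: 17.65
tool_pos: [0.5581, -0.1749, 0.166]
tool_rot: [3.141, 0.0, 1.527]
contact_force: [-2.3, 0.3, 5.6]
opening: 0.0336
grip_force: 35.0
```

Contact: the head is compressing at 5.6 N. I'll press on towards the stop.

Call:
arm_command([
  {"x": 0,"y": 0,"z": 1,"rx": 0,"ry": 0,"rz": 0},
  {"x": 0,"y": 0,"z": 2,"rx": 0,"ry": 0,"rz": 0},
  {"x": 0,"y": 0,"z": 3,"rx": 0,"ry": 0,"rz": 0},
  {"x": 0,"y": 0,"z": 4,"rx": 0,"ry": 0,"rz": 0},
  {"x": 0,"y": 0,"z": 5,"rx": 0,"ry": 0,"rz": 0},
  {"x": 0,"y": 0,"z": 5,"rx": 0,"ry": 0,"rz": 0},
])

```text
time: 18.25
tool_pos: [0.5581, -0.1749, 0.1614]
tool_rot: [3.141, 0.0, 1.527]
contact_force: [-2.9, 1.2, 8.4]
opening: 0.0339
grip_force: 35.0
```

Call:
arm_command([
  {"x": 0,"y": 0,"z": 0.7,"rx": 0,"ry": 0,"rz": 0},
  {"x": 0,"y": 0,"z": 1.4,"rx": 0,"ry": 0,"rz": 0},
  {"x": 0,"y": 0,"z": 2,"rx": 0,"ry": 0,"rz": 0},
  {"x": 0,"y": 0,"z": 2.5,"rx": 0,"ry": 0,"rz": 0},
  {"x": 0,"y": 0,"z": 2.5,"rx": 0,"ry": 0,"rz": 0},
])

```text
time: 18.75
tool_pos: [0.5581, -0.1749, 0.1591]
tool_rot: [3.141, 0.0, 1.527]
contact_force: [-2.5, 1.2, 10.2]
opening: 0.0339
grip_force: 35.0
```

Call:
arm_command([
  {"x": 0,"y": 0,"z": 0.4,"rx": 0,"ry": 0,"rz": 0},
  {"x": 0,"y": 0,"z": 0.8,"rx": 0,"ry": 0,"rz": 0},
  {"x": 0,"y": 0,"z": 0.8,"rx": 0,"ry": 0,"rz": 0},
])

```text
time: 19.05
tool_pos: [0.5582, -0.1749, 0.159]
tool_rot: [3.14, 0.001, 1.527]
contact_force: [-5.0, 1.3, 13.7]
opening: 0.0339
grip_force: 35.0
```

The force has jumped with almost no travel, so the head is at its stop. I'll add a touch more and hold.

Call:
arm_command([
  {"x": 0,"y": 0,"z": 0.4,"rx": 0,"ry": 0,"rz": 0},
  {"x": 0,"y": 0,"z": 0.4,"rx": 0,"ry": 0,"rz": 0},
  {"x": 0,"y": 0,"z": 0.4,"rx": 0,"ry": 0,"rz": 0},
  {"x": 0,"y": 0,"z": 0.4,"rx": 0,"ry": 0,"rz": 0},
  {"x": 0,"y": 0,"z": 0.4,"rx": 0,"ry": 0,"rz": 0},
  {"x": 0,"y": 0,"z": 0.4,"rx": 0,"ry": 0,"rz": 0},
  {"x": 0,"y": 0,"z": 0.4,"rx": 0,"ry": 0,"rz": 0},
  {"x": 0,"y": 0,"z": 0.4,"rx": 0,"ry": 0,"rz": 0},
  {"x": 0,"y": 0,"z": 0.4,"rx": 0,"ry": 0,"rz": 0},
  {"x": 0,"y": 0,"z": 0.4,"rx": 0,"ry": 0,"rz": 0},
])

```text
time: 20.05
tool_pos: [0.5582, -0.1749, 0.159]
tool_rot: [3.14, 0.001, 1.527]
contact_force: [-5.9, 1.5, 16.2]
opening: 0.034
grip_force: 35.0
```

Held at the stop for over a second at 16 N. Lifting out now.

Call:
arm_command([
  {"x": 0,"y": 0,"z": -2,"rx": 0,"ry": 0,"rz": 0},
  {"x": 0,"y": 0,"z": -5,"rx": 0,"ry": 0,"rz": 0},
  {"x": 0,"y": 0,"z": -8,"rx": 0,"ry": 0,"rz": 0},
  {"x": 0,"y": 0,"z": -11,"rx": 0,"ry": 0,"rz": 0},
  {"x": 0,"y": 0,"z": -14,"rx": 0,"ry": 0,"rz": 0},
  {"x": 0,"y": 0,"z": -18,"rx": 0,"ry": 0,"rz": 0},
  {"x": 0,"y": 0,"z": -25,"rx": 0,"ry": 0,"rz": 0},
  {"x": 0,"y": 0,"z": -35,"rx": 0,"ry": 0,"rz": 0},
  {"x": 0,"y": 0,"z": -48,"rx": 0,"ry": 0,"rz": 0},
  {"x": 0,"y": 0,"z": -65,"rx": 0,"ry": 0,"rz": 0},
  {"x": 0,"y": 0,"z": -85,"rx": 0,"ry": 0,"rz": 0},
  {"x": 0,"y": 0,"z": -110,"rx": 0,"ry": 0,"rz": 0},
  {"x": 0,"y": 0,"z": -130,"rx": 0,"ry": 0,"rz": 0},
  {"x": 0,"y": 0,"z": -142,"rx": 0,"ry": 0,"rz": 0},
  {"x": 0,"y": 0,"z": -142,"rx": 0,"ry": 0,"rz": 0},
])

```text
time: 21.55
tool_pos: [0.5586, -0.1751, 0.3013]
tool_rot: [3.138, 0.002, 1.527]
contact_force: [0.4, 0.7, -1.6]
opening: 0.0336
grip_force: 35.0
```

Run:
```python
from plan import *
o=observe(); print(o["time"],o["tool_pos"],o["tool_rot"],o["contact_force"],o["opening"])
rows([(.5577,.2042,.26,.284+np.pi/2),(.5577,.2042,.1477,.284+np.pi/2)])
p=read_camera("side"); cv2.imwrite("pics/s4.png",cv2.resize(p["pixels"][150:350,130:330],(600,600),interpolation=cv2.INTER_CUBIC))
```

```text
21.55 [ 0.5586 -0.1751  0.3013] [3.1377 0.0017 1.5272] [ 0.4472  0.7297 -1.625 ] 0.03357640065940458
[379.  -17.6  40.6] [  0.2   0.1 -18.8]
[379.2 -18.  152.9] [  0.2   0.1 -18.8]
```

View pics/s4.png

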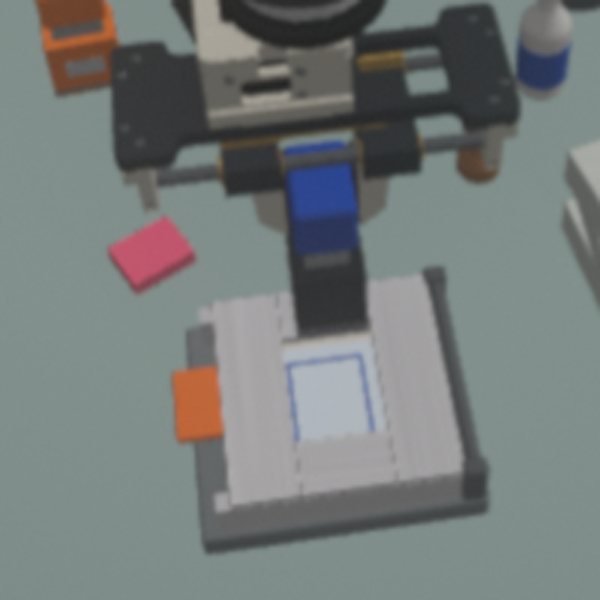

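The frame is still down (plate at (340,390) in the crop) and the stamp hangs upright in the grip at (325,240). Back to the mat.

Call:
arm_command([
  {"x": 10,"y": 0,"z": 0,"rx": 0,"ry": 0,"rz": 0},
  {"x": 32,"y": -1.5,"z": 0,"rx": 0,"ry": 0,"rz": -1.5},
  {"x": 65,"y": -3,"z": 0,"rx": 0,"ry": 0,"rz": -3},
  {"x": 105,"y": -5,"z": 0,"rx": 0,"ry": 0,"rz": -5},
  {"x": 145,"y": -7,"z": 0,"rx": 0,"ry": 0,"rz": -7},
  {"x": 185,"y": -9,"z": 0,"rx": 0,"ry": 0,"rz": -9},
  {"x": 225,"y": -11,"z": 0,"rx": 0,"ry": 0,"rz": -11},
  {"x": 265,"y": -13,"z": 0,"rx": 0,"ry": 0,"rz": -13},
  {"x": 305,"y": -15,"z": 0,"rx": 0,"ry": 0,"rz": -15},
  {"x": 340,"y": -16,"z": 0,"rx": 0,"ry": 0,"rz": -17},
  {"x": 365,"y": -17,"z": 5,"rx": 0,"ry": 0,"rz": -18},
  {"x": 376,"y": -17.5,"z": 20,"rx": 0,"ry": 0,"rz": -18.8},
  {"x": 379,"y": -18,"z": 50,"rx": 0,"ry": 0,"rz": -18.8},
  {"x": 379,"y": -18,"z": 85,"rx": 0,"ry": 0,"rz": -18.8},
  {"x": 379,"y": -18,"z": 115,"rx": 0,"ry": 0,"rz": -18.8},
  {"x": 379,"y": -18,"z": 133,"rx": 0,"ry": 0,"rz": -18.8},
  {"x": 379,"y": -18,"z": 140,"rx": 0,"ry": 0,"rz": -18.8},
  {"x": 379,"y": -18,"z": 143,"rx": 0,"ry": 0,"rz": -18.8},
  {"x": 379,"y": -18,"z": 143,"rx": 0,"ry": 0,"rz": -18.8},
])

```text
time: 23.5
tool_pos: [0.5567, 0.2048, 0.1561]
tool_rot: [3.141, 0.0, 1.855]
contact_force: [0.0, 0.1, -0.4]
opening: 0.0337
grip_force: 35.0
```

Run:
```python
from plan import *
o=observe(); print(o["time"],o["tool_pos"],o["tool_rot"],o["contact_force"])
rows([(.5577,.2042,.1477,.284+np.pi/2)])
W=read_camera("wrist"); hsv=cv2.cvtColor(W["pixels"],cv2.COLOR_BGR2HSV)
a=W["pixels"].copy(); t=o["tool_pos"]; y=o["tool_rot"][2]-np.pi/2
for B,v in((box(-.055,.055,-.055,.055,.006,.006)[::2],(.5576,.2042,.284,0)),(box(-.02,.02,-.028,.028,0,0)[::2],(t[0],t[1],y,t[2]-.1417))):
    cv2.polylines(a,[np.round(proj(W,place(B[[0,1,3,2]],*v))).astype(np.int32)],True,(0,255,255),1)
cv2.imwrite("pics/w5.png",a)
```

```text
23.5 [0.5567 0.2048 0.1561] [3.1415 0.     1.8554] [ 0.0414  0.1277 -0.4375]
[-0.9  0.8  8.4] [0. 0. 0.]
```

View pics/w5.png

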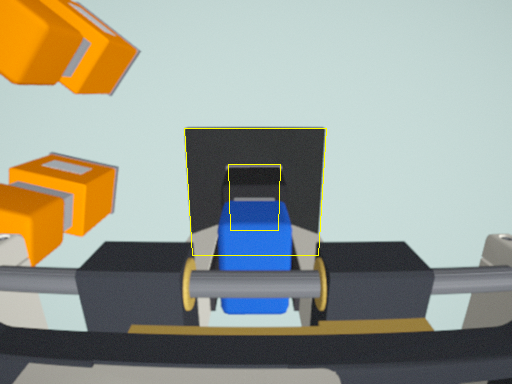

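The mat overlay fits exactly and the stamp is over its middle. I'll lower slowly by touch.

Call:
arm_command([
  {"x": -0.5,"y": 0.5,"z": 1,"rx": 0,"ry": 0,"rz": 0},
  {"x": -0.9,"y": 0.8,"z": 2,"rx": 0,"ry": 0,"rz": 0},
  {"x": -0.9,"y": 0.8,"z": 3,"rx": 0,"ry": 0,"rz": 0},
  {"x": -0.9,"y": 0.8,"z": 4,"rx": 0,"ry": 0,"rz": 0},
  {"x": -0.9,"y": 0.8,"z": 5,"rx": 0,"ry": 0,"rz": 0},
  {"x": -0.9,"y": 0.8,"z": 6,"rx": 0,"ry": 0,"rz": 0},
  {"x": -0.9,"y": 0.8,"z": 6,"rx": 0,"ry": 0,"rz": 0},
])

```text
time: 24.25
tool_pos: [0.5575, 0.2039, 0.1498]
tool_rot: [-3.141, 0.0, 1.855]
contact_force: [-0.5, 0.4, -1.9]
opening: 0.0337
grip_force: 35.0
```

Call:
arm_command([
  {"x": 0,"y": 0,"z": 0.7,"rx": 0,"ry": 0,"rz": 0},
  {"x": 0,"y": 0,"z": 1.4,"rx": 0,"ry": 0,"rz": 0},
  {"x": 0,"y": 0,"z": 2.1,"rx": 0,"ry": 0,"rz": 0},
  {"x": 0,"y": 0,"z": 2.7,"rx": 0,"ry": 0,"rz": 0},
  {"x": 0,"y": 0,"z": 2.7,"rx": 0,"ry": 0,"rz": 0},
])

```text
time: 24.75
tool_pos: [0.5577, 0.2039, 0.1478]
tool_rot: [3.141, 0.0, 1.855]
contact_force: [-1.6, -0.9, 2.5]
opening: 0.0339
grip_force: 35.0
```

It's standing on the mat. I'll release and rise.

Call:
arm_command([
  {"x": 0,"y": 0,"z": 0,"rx": 0,"ry": 0,"rz": 0},
  {"x": 0,"y": 0,"z": 0,"rx": 0,"ry": 0,"rz": 0},
  {"x": 0,"y": 0,"z": 0,"rx": 0,"ry": 0,"rz": 0},
], squeeze=5)

```text
time: 25.05
tool_pos: [0.5577, 0.2039, 0.1475]
tool_rot: [3.141, 0.0, 1.855]
contact_force: [-1.8, -0.3, 3.2]
opening: 0.0341
grip_force: 5.0
```

Call:
arm_command([
  {"x": 0,"y": 0,"z": 0,"rx": 0,"ry": 0,"rz": 0},
  {"x": 0,"y": 0,"z": 0,"rx": 0,"ry": 0,"rz": 0},
  {"x": 0,"y": 0,"z": 0,"rx": 0,"ry": 0,"rz": 0},
  {"x": 0,"y": 0,"z": 0,"rx": 0,"ry": 0,"rz": 0},
  {"x": 0,"y": 0,"z": 0,"rx": 0,"ry": 0,"rz": 0},
  {"x": 0,"y": 0,"z": 0,"rx": 0,"ry": 0,"rz": 0},
  {"x": 0,"y": 0,"z": -10,"rx": 0,"ry": 0,"rz": 0},
  {"x": 0,"y": 0,"z": -35,"rx": 0,"ry": 0,"rz": 0},
  {"x": 0,"y": 0,"z": -70,"rx": 0,"ry": 0,"rz": 0},
  {"x": 0,"y": 0,"z": -105,"rx": 0,"ry": 0,"rz": 0},
  {"x": 0,"y": 0,"z": -115,"rx": 0,"ry": 0,"rz": 0},
  {"x": 0,"y": 0,"z": -115,"rx": 0,"ry": 0,"rz": 0},
], hand=75)

```text
time: 26.25
tool_pos: [0.5583, 0.2041, 0.2647]
tool_rot: [3.137, 0.0, 1.855]
contact_force: [0.7, -0.8, 0.3]
opening: 0.0747
grip_force: 0.0
```

Run:
```python
from plan import *
o=observe(); print(o["time"],o["tool_pos"],o["opening"])
W=read_camera("wrist"); T=read_camera("top")
hsv=cv2.cvtColor(W["pixels"],cv2.COLOR_BGR2HSV)
m=cv2.inRange(hsv,(105,120,50),(130,255,255))>0; k=np.zeros_like(m); k[100:235,190:320]=1
print("stamp",fit([(W,m&k)],lambda v:[place(box(-.017,.017,-.025,.025,.072,.108),*v,.006)],[.5577,.204,.29],[.005,.005,.08]))
a=np.hstack([cv2.resize(W["pixels"],(400,300)),cv2.resize(T["pixels"],(400,300))]); cv2.imwrite("pics/end.png",a)
```

```text
26.25 [0.5583 0.2041 0.2647] 0.07469853426235082
stamp (array([0.5576, 0.204 , 0.3011]), np.float64(0.9290656667113075))
```

View pics/end.png

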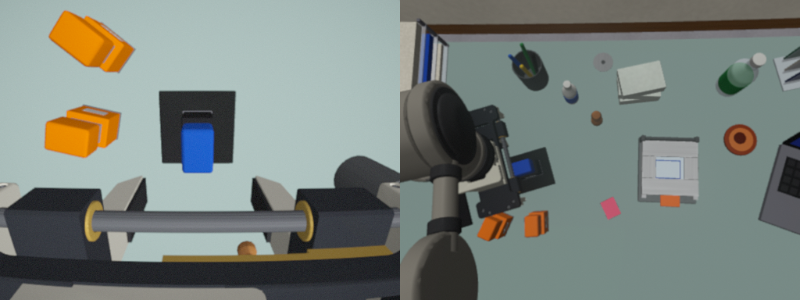

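The picture shows the stamp standing upright in the middle of its mat (198,135), the frame down (670,170) and everything else undisturbed. Handing in.

```bash
python3 -c "
from cell import *
print(hand_in())"
```

```text
the job is handed in; nothing more can be done
None
```

The job is done and handed in after about 26 s on the robot's clock: the frame is fully down, the card was stamped with the head held at its stop for a second at about 16 N, and the blue-headed stamp is back in the middle of its mat.

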